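# Kickstand down, roller frame held plumb

## Task

The yellow roller frame has tipped back onto its rest among the other parts. While it still leans there, flip its red kickstand up over the top and all the way down to its stop on the open side; then take the frame by the steel bar along its top, stand it upright and keep holding it plumb by that bar, ready for the axle pin: finish while holding, because it tips back if let go. Leave the sleeve, end cap, flange and jar standing around it where they are.

Things in the scene. Friction and masses are not known exactly. Their poses are not given: they have to be found in the camera images.
- fixture: blue steel base plate fixed to the table, carrying the hinged frame. Origin on the table right below the frame's hinge line; y along the hinge line, z up, x to the side where the frame leans (two dark rest struts stand there); the kickstand comes down on the -x side. Plate 8 mm thick, x -60 to +140, y -80 to +80 mm. Place and yaw vary.
- frame (a joint): hinge of the yellow frame (posts 16 x 18 mm at y = +-55 mm, 206 mm above the hinge). 0 = plumb, +0.5 rad = leaning to the fixture's +x on its rest, stop at -0.12 past plumb. Moving weight about 1 kg, heavy on the hub side: unheld it always tips back to +0.5. Lifting takes about 4 N at the top bar, holding plumb about 1 N. No spring.
- hub: dark iron hub, able to spin on its axle on the frame's mid rail (110 mm above the hinge line), its rim 70 mm across at the outer end, projecting 75 mm on the frame's +x side; origin at the centre of its inner end, on the frame
- frame_hinge (a point): centre of the frame's hinge line, 30 mm above the table; axes turn with the frame (z up along the posts, y along the hinge line)
- grip_bar: round steel bar along the frame's top, turning freely on its own axis like a roller, 16 mm diameter, 92 mm free length along its y (parallel to the hinge line), 200 mm from the hinge line. Origin at its middle. Below it is an open window, 45 mm down to the hub's rim. The folded kickstand passes it 15 mm off on the -x side.
- kickstand (a joint): hinge of the red kickstand on the frame's -x face. 0 = folded up along the posts, 2.6 rad = fully down at its stop (foot swings over the top to the fixture's -x side). Moved by its weight only (90 g, slight friction): with the frame on its rest it is over centre at about 0.5 rad; past about 0.9 rad it falls to the stop by itself and stays there.
- kick_pivot (a point): pivot of the kickstand, 110 mm up the posts from the frame hinge and 28 mm off them on the -x side; axis parallel to the hinge line
- kick_foot (a point): centre of the kickstand's black rubber foot: a cylinder 24 mm in diameter, 30 mm long along the hinge line with flat ends that can be pinched, 130 mm from the pivot on a bar 14 mm wide and 9 mm thick. Folded, it stands about 40 mm beyond the top bar and about 255 mm above the table.
- sleeve: bystander: chrome spacer sleeve standing, 48 mm diameter, 85 mm tall; origin at centre of underside
- end_cap: bystander: pale green plastic end cap, 72 mm diameter, 42 mm tall; origin at centre of underside
- flange: bystander: heavy dark iron roller flange, 90 mm diameter, 50 mm tall; origin at centre of underside
- jar: bystander: orange jar, 60 mm diameter, 75 mm tall; origin at centre of underside

How it is judged:
On the way, in this order (a step that is already met when the one before it is completed fails the run):
1. kickstand fully down while the frame still leans on its rest (value of joint kickstand above 2.4 rad and value of joint frame above 0.4 rad), for 0.2 s.
2. frame raised to plumb, held by its top bar (value of joint frame between -0.07 and 0.07 rad and value of joint kickstand above 2.4 rad and contact force between the fingers and grip_bar above 0.5 N), for 0.3 s.
At the end, for the whole second after the job is handed in: the gripper's fingers still hold the top bar (over 0.5 N), the frame is still and within 0.07 rad (4 degrees) of plumb, the kickstand is down past 2.4 rad, and none of sleeve, end cap, flange and jar has moved 20 mm or more (all of step 2 and velocity of joint frame between -0.1 and 0.1 rad/s and distance of each of sleeve, end_cap, flange, jar from where it was at the start of the episode below 0.02 m); the arm keeps its last pose, push and grip.
It fails at once if a part standing around was moved more than 20 mm or knocked over (distance of any of sleeve, end_cap, flange, jar from where it was at the start of the episode above 0.02 m or angle between any of sleeve, end_cap, flange, jar's own z axis and vertical above 0.3 rad).
It also fails if it takes over 51 s, if anything falls off the work surface, if the arm or the gripper's body presses on something with over 40 N, if the wrist force passes 120 N, or if a joint passes its speed limit or range.

## Robot

A 6-joint arm with a two-finger parallel gripper is mounted at the origin on the work surface. World frame = base frame: x ahead of the robot, y to its left, z up, the work surface at z = 0. Lengths are in m, angles in rad, forces in N, time in s.
With the tool pointing down it reaches from about 0.25 to 0.8 m from the base axis. Payload 8.5 kg.
Tool frame: the origin (TCP) lies between the finger pads; the fingertips stand 25 mm ahead of it and the grasp point (between the pads) lies 6 mm ahead of it (bot.tips_ahead is the distance from the TCP to the fingertips, in m); z points along the fingers, y is the line along which they close (so a half turn about z gives the same grasp; the last joint's range is limited). The gripper opens to 85 mm and grips with 20 to 120 N. Pads are 22 mm wide; open, the fingers measure 114 mm over their backs; the gripper's body (76 mm by 85 mm) begins 54 mm behind the grasp point. The pads swing forward as they close: fully open they stand 13 mm farther back than shut.
Start: joints at [1.257, 0.238, -0.013, 1.319, 0, 1.571], TCP at [0.162, 0.499, 0.256] pointing down, gripper open.
Joint ranges: [-2.66, 2.66], [-1.03, 1.9], [-1.14, 1.46], [-1.82, 2.27], [-1.45, 1.34], [-3.14, 3.14]. Speed limits (rad/s): [2.22, 2.22, 2.79, 3.14, 3.14, 3.14].

## Interface

Orientations are given as a unit quaternion [w, x, y, z].
In Python, from rig import bot gives the robot as it stands. The module is installed in compiled form; this text tells all that it offers.
- The arm moves only by the tool send_rows, never from a script. Its argument "moves" is a list of rows, each a list of 3 entries, a list of its own where there are three numbers: the shift along the tool's x, y, z each as a share of 0.025 m, from -1 to 1, then the turn, a rotation vector about the tool's x, y, z each as a share of 0.12 rad, from -1 to 1, then the opening, from 0 (shut) to 1 (fully open). A call has 1 to 20 rows; each row shifts and turns the commanded pose from where the row before left it, along the tool's axes as they then stand; what a row does not reach is not made up. A row lasts 1/8 s, in which the tool goes at most 62.5 mm and 10.7 degrees, less where a joint would pass 70% of its speed; a pose out of reach is approached as far as the arm can. A call with a number of a shift or a turn outside -1 to 1 is refused whole. A call with a gripper value outside its range is refused whole. The fingers move at their own pace and stop on an object; "newtons" is the grip in N (left out, the last holds). Time passes only in rows, so rows that do not move let the fingers close. It gives the time, the measured TCP pose, the force, the opening and the grip force at its end, in the units of the state.
- bot.get_obs(): the state, without advancing time (a new reading comes with each control period).
- bot.grab_frame(name): name is "scene" or "top" or "wrist"; returns a dict with "image" (400x640x3 uint8, blue, green, red), "depth" (400x640 float32, m along the optical axis (not along the pixel's ray), 0 where there is no reading), "fx", "fy", "cx", "cy" (pixels), "eye" and "rotation" of the camera in the world. Camera axes: x right, y down, z forward; pixel columns grow to the right and rows downward; lengths in m; the calibration is good to about 2 mm. The wrist camera is an equidistant fisheye: a pixel r from the principal point sees the ray r / f radians off the axis. A picture is of the moment at which its call begins.
- bot.finish_job(): hands the job in; it is judged then, once.
Trained networks look in a picture, given as the dict that the camera call returned (one of the last four; its "shot" number tells which), for a name from the list of things; names that differ only in an ending like _2 or _b are one class to them, and where a whole thing is asked for, a point or a joint stands for the part that bears it (a point fixed in the world has none). Each returns a list of dicts, best first, with "confidence" (0 to 1); they miss things now and then, are a little off and sometimes report something else, mostly with a low value. They report only what shows in the picture. A call takes as long as a camera call.
- bot.look_for(name, picture): "rect" ([centre column, centre row, width, height] in pixels, round what is visible of it).
- bot.cut_out(name, picture): "mask" (400x640 bool, what is visible of it) and "rect" ([centre column, centre row, width, height] in pixels, round what is visible of it).
- bot.spot_point(name, picture): "at" ([row, column] in pixels: a listed point, or the origin of a listed thing).
The state is a dict: "clock": time; "q": joint angles; "qvel": joint speeds; "joint_efforts": joint torques, N m; "position": TCP position; "eef_rot": TCP orientation; "force": force on the tool from outside, world axes, zero at the start; "ft_torque": the same for the moment, N m; "width": opening from 0.0 (shut) to 1.0 (fully open); "grip_force": force on a finger pad.
Only numpy, scipy, OpenCV 4.12 (cv2) and the standard library are available. Lean on these libraries where they do the work, as an engineer would, in place of code of your own. Each camera call takes 0.05 s, during which the arm holds its last target. There are 200 camera calls.

## Working session

There is one attempt and no reset: what is moved stays moved. The work goes in short steps, Python scripts to look and compute and a tool call to move; the robot and the scene stay as the last step left them, time stands still between calls to the robot, and variables do not carry over. Pictures are saved under pics/ and viewed, at most 10 in all, crops included, and the job is handed in when it is done.

Besides the shell and the picture viewer there is one more tool, called after ">>>" by a JSON object that holds its "method" and its "body", one argument or row to a line. send_rows: Moves the arm, as the interface text tells. Its arguments: {"type":"object","properties":{"moves":{"type":"array"},"newtons":{"type":"number"}},"required":["moves"]}

```bash
mkdir -p pics
cat > h.py <<'E'
import numpy as np, cv2
from rig import bot
from scipy.spatial.transform import Rotation as R
def world(p,r,c,d=None):
    d=p["depth"][int(round(r)),int(round(c))] if d is None else d
    v=np.array([(c-p["cx"])/p["fx"]*d,(r-p["cy"])/p["fy"]*d,d])
    Rm=np.array(p["rotation"]); Rm=Rm if Rm.shape==(3,3) else R.from_quat(np.roll(Rm,-1)).as_matrix()
    return np.array(p["eye"])+Rm@v
E
python3 - <<'E'
from h import *
np.set_printoptions(precision=3,suppress=True)
o=bot.get_obs(); print({k:np.round(v,3) for k,v in o.items()})
ims=[]
for n in ["scene","top"]:
    p=bot.grab_frame(n); ims.append(p["image"]); print(n,p["eye"],p["rotation"],p["fx"])
    for t in ["fixture","frame_hinge","grip_bar","kick_pivot","kick_foot","hub","sleeve","end_cap","flange","jar"]:
        r=bot.spot_point(t,p)
        if r:
            a=r[0]["at"]; 
            print(t,np.round(a),round(r[0]["confidence"],2),world(p,*a))
    cv2.imwrite(f"pics/{n}0.png",p["image"])
E
```

```text
{'clock': np.float64(0.0), 'q': array([ 1.257,  0.239, -0.014,  1.319,  0.   ,  1.571]), 'qvel': array([-0.001, -0.001, -0.   , -0.   , -0.001, -0.001]), 'joint_efforts': array([ -0.   , -53.878,  34.644,   0.019,   0.   ,  -0.   ]), 'position': array([0.162, 0.499, 0.256]), 'eef_rot': array([-0.   ,  0.156,  0.988, -0.001]), 'force': array([ 0.301, -0.062,  0.067]), 'ft_torque': array([0.027, 0.013, 0.004]), 'grip_force': np.float64(0.0), 'width': np.float64(0.997)}
scene [ 1.22  -0.491  1.195] [-0.309  0.847  0.408 -0.147] 471.5268091491075
fixture [220. 318.] 0.98 [ 0.607 -0.004  0.161]
frame_hinge [213. 316.] 0.63 [ 0.608 -0.011  0.199]
grip_bar [199. 335.] 0.48 [0.613 0.051 0.214]
kick_pivot [199. 322.] 0.65 [0.557 0.052 0.161]
kick_foot [187. 335.] 0.52 [0.613 0.05  0.266]
hub [208. 328.] 0.91 [0.58  0.057 0.139]
sleeve [190. 387.] 0.66 [0.569 0.316 0.021]
end_cap [252. 280.] 0.61 [ 0.548 -0.1    0.021]
flange [211. 361.] 0.95 [0.586 0.187 0.031]
jar [261. 239.] 0.59 [ 0.506 -0.214  0.036]
top [0.401 0.055 1.462] [ 0.044 -0.7    0.711 -0.049] 470.4036952780871
fixture [231. 315.] 0.66 [0.515 0.067 0.035]
kick_pivot [212. 317.] 0.74 [0.555 0.059 0.169]
kick_foot [192. 317.] 0.81 [0.597 0.057 0.259]
hub [203. 318.] 0.66 [0.576 0.056 0.205]
sleeve [218. 226.] 0.77 [0.552 0.326 0.082]
end_cap [228. 368.] 0.96 [ 0.519 -0.096  0.044]
flange [215. 268.] 0.67 [0.563 0.209 0.046]
jar [242. 399.] 0.85 [ 0.475 -0.184  0.07 ]
```

Run:
```python
import cv2,numpy as np
a=cv2.imread("pics/scene0.png")[120:300,200:440];b=cv2.imread("pics/top0.png")[130:310,200:440]
cv2.imwrite("pics/c0.png",np.vstack([cv2.resize(x,(800,600))[:,:] for x in [a]]))
cv2.imwrite("pics/c1.png",cv2.resize(b,(800,600)))
```

```text
(no output)
```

View pics/c0.png

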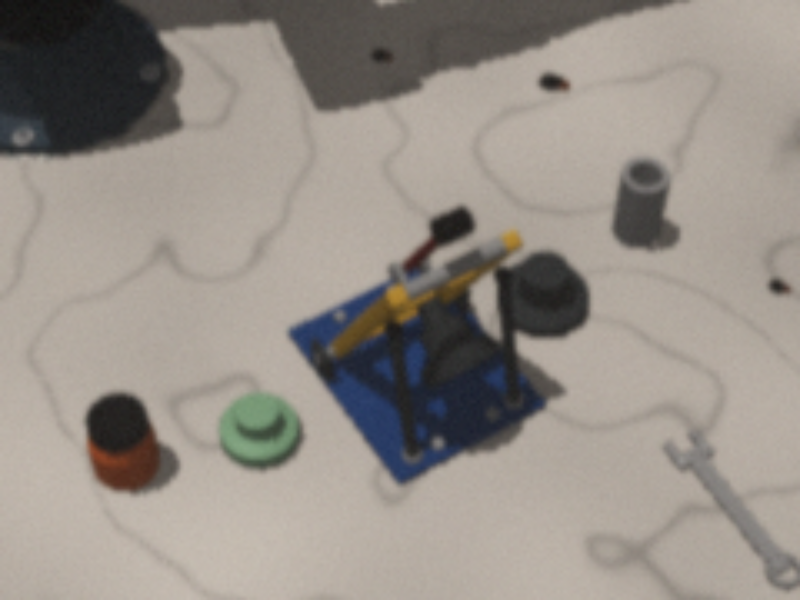

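View pics/c1.png

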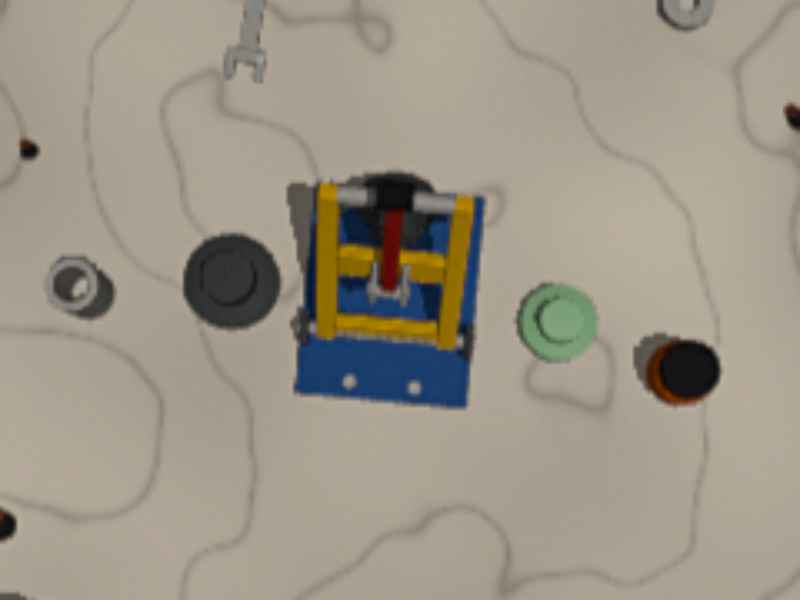

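The scene crop shows the frame leaning away from the robot, with the black foot above the top bar (crop about 450,222; bar about 450,275). The top crop shows the fixture nearly aligned with world x (up), with a small yaw. The flange (232,280) and end cap (557,322) stand beside it. Next I measure the fixture's pose from its plate, the bar and the foot.

Run:
```python
from h import *
np.set_printoptions(precision=4,suppress=True)
p=bot.grab_frame("top")
im=p["image"]; hsv=cv2.cvtColor(im,cv2.COLOR_BGR2HSV); d=p["depth"]
P=np.array([[world(p,r,c) for c in range(640)] for r in range(400)])
roi=np.zeros(d.shape,bool); roi[130:310,230:400]=1
blue=roi&(hsv[...,0]>100)&(hsv[...,0]<130)&(hsv[...,1]>120)&(d>0)&(P[...,2]<.02)
pts=P[blue][:,:2]; rect=cv2.minAreaRect((pts*1000).astype(np.float32)); print("plate",rect,cv2.boxPoints(rect)/1000,blue.sum())
yel=roi&(abs(hsv[...,0].astype(int)-24)<7)&(hsv[...,1]>150)&(d>0); q=P[yel]; print("yellow",yel.sum(),q.min(0),q.max(0))
# bar: high, grey
bar=roi&(P[...,2]>.195)&(P[...,2]<.225)&(hsv[...,1]<60)&(d>0); b=P[bar]
if len(b):
    v=cv2.fitLine(b[:,:2].astype(np.float32),cv2.DIST_HUBER,0,.01,.01).ravel(); print("bar",len(b),b.mean(0),np.degrees(np.arctan2(v[1],v[0])))
ft=roi&(P[...,2]>.245)&(d>0); f=P[ft]; print("foot",len(f),f.mean(0),f.min(0),f.max(0))
s=cv2.minAreaRect((f[:,:2]*1000).astype(np.float32)); print(s)
```

```text
plate ((557.0537719726562, 59.89717483520508), (158.13601684570312, 195.08999633789062), 83.9522705078125) [[ 0.4517 -0.0085]
 [ 0.6457 -0.029 ]
 [ 0.6624  0.1282]
 [ 0.4684  0.1488]] 1348
yellow 929 [ 0.5034 -0.0076  0.005 ] [0.6261 0.1266 0.2187]
bar 142 [0.6111 0.0534 0.2122] 84.25035
foot 104 [0.6057 0.0543 0.2634] [0.5944 0.039  0.2523] [0.6194 0.0678 0.2702]
((607.117431640625, 53.73863983154297), (28.824907302856445, 24.151887893676758), 86.8666000366211)
```

>>> {"method": "send_rows", "body": {
  "moves": [
    [[0, 0, -0.3], [0, 0, 1], 0],
    [[0, 0, -0.3], [0, 0, 1], 0],
    [[0, 0, -0.3], [0, 0, 1], 0],
    [[0, 0, -0.3], [0, 0, 1], 0],
    [[0, 0, -0.3], [0, 0, 1], 0],
    [[0, 0, -0.3], [0, 0, 1], 0],
    [[0, 0, -0.3], [0, 0, 1], 0],
    [[0, 0, -0.3], [0, 0, 1], 0],
    [[0, 0, -0.3], [0, 0, 1], 0],
    [[0, 0, -0.3], [0, 0, 1], 0],
    [[0, 0, -0.3], [0, 0, 1], 0],
    [[0, 0, -0.3], [0, 0, 0.325], 0],
    [[0, 0, 0], [0, 0, 0], 0]
  ]
}}

```text
clock: 2.78
position: [0.1621, 0.4995, 0.3467]
eef_rot: [-0.0, 0.742, 0.67, 0.0]
force: [0.8, -0.3, 0.4]
width: 0.004
grip_force: 0.0
```

```bash
cat >> h.py <<'E'
O=np.array([.517,.064,0]); F=R.from_euler("z",-.102).as_matrix()
def shares(fix):  # shift in tool axes (units of 25 mm) to bring the TCP to a fixture-frame point
    o=bot.get_obs(); T=R.from_quat(np.roll(o["eef_rot"],-1)).as_matrix()
    s=T.T@(O+F@np.array(fix)-o["position"])/.025
    print("t",round(float(o["clock"]),2),"fix",np.round(F.T@(o["position"]-O),4),"shares",np.round(s,2),"F",np.round(o["force"],1),"w",np.round(o["width"],2),np.round(o["grip_force"],1),"q",np.round(o["q"],2))
    e=T.T@F; print("tool axes in fixture\n",np.round(e,3))
    return s
E
python3 -c "
from h import *
shares([.14,0,.34])"
```

```text
t 2.77 fix [-0.3974  0.3971  0.3467] shares [-15.89  21.49   0.26] F [ 0.8 -0.3  0.4] w 0.0 0.0 q [ 1.26  0.23  0.2   1.54 -0.    2.93]
tool axes in fixture
 [[-0.     1.     0.001]
 [ 1.     0.     0.   ]
 [ 0.     0.001 -1.   ]]
```

>>> {"method": "send_rows", "body": {
  "moves": [
    [[-0.4, 0.5, 0], [0, 0, 0], 0],
    [[-0.8, 1, 0], [0, 0, 0], 0],
    [[-0.8, 1, 0], [0, 0, 0], 0],
    [[-0.8, 1, 0], [0, 0, 0], 0],
    [[-0.8, 1, 0], [0, 0, 0], 0],
    [[-0.8, 1, 0], [0, 0, 0], 0],
    [[-0.8, 1, 0], [0, 0, 0], 0],
    [[-0.8, 1, 0], [0, 0, 0], 0],
    [[-0.8, 1, 0], [0, 0, 0], 0],
    [[-0.8, 1, 0], [0, 0, 0], 0],
    [[-0.8, 1, 0], [0, 0, 0], 0],
    [[-0.8, 1, 0], [0, 0, 0], 0],
    [[-0.8, 1, 0], [0, 0, 0], 0],
    [[-0.8, 1, 0], [0, 0, 0], 0],
    [[-0.8, 1, 0], [0, 0, 0], 0],
    [[-0.8, 1, 0], [0, 0, 0], 0],
    [[-0.8, 1, 0], [0, 0, 0], 0],
    [[-0.8, 1, 0], [0, 0, 0], 0],
    [[-0.8, 1, 0], [0, 0, 0], 0],
    [[-0.8, 1, 0], [0, 0, 0], 0]
  ]
}}

```text
clock: 5.28
position: [0.6076, 0.0598, 0.346]
eef_rot: [-0.0, 0.742, 0.67, -0.0]
force: [-0.2, 0.2, 0.1]
width: -0.002
grip_force: 0.0
```

>>> {"method": "send_rows", "body": {
  "moves": [
    [[-0.4, 1, 0], [0, 0, 0], 0],
    [[0, 0.9, 0], [0, 0, 0], 0],
    [[0, 0, 0], [0, 0, 0], 0]
  ]
}}

```text
clock: 5.65
position: [0.6541, 0.0456, 0.3449]
eef_rot: [-0.0, 0.742, 0.67, -0.001]
force: [-0.8, -0.2, -0.5]
width: 0.001
grip_force: 0.0
```

```bash
python3 -c "
from h import *
shares([.135,0,.272])
p=bot.grab_frame('scene'); cv2.imwrite('pics/s1.png',cv2.resize(p['image'][100:300,220:460],(720,600)))"
```

```text
t 5.65 fix [ 0.1383 -0.0043  0.3449] shares [ 0.18 -0.13  2.92] F [-0.8 -0.2 -0.5] w 0.0 0.0 q [ 0.07  0.48  0.58  1.67 -0.    1.74]
tool axes in fixture
 [[ 0.001  1.    -0.001]
 [ 1.    -0.001 -0.002]
 [-0.002 -0.001 -1.   ]]
```

View pics/s1.png

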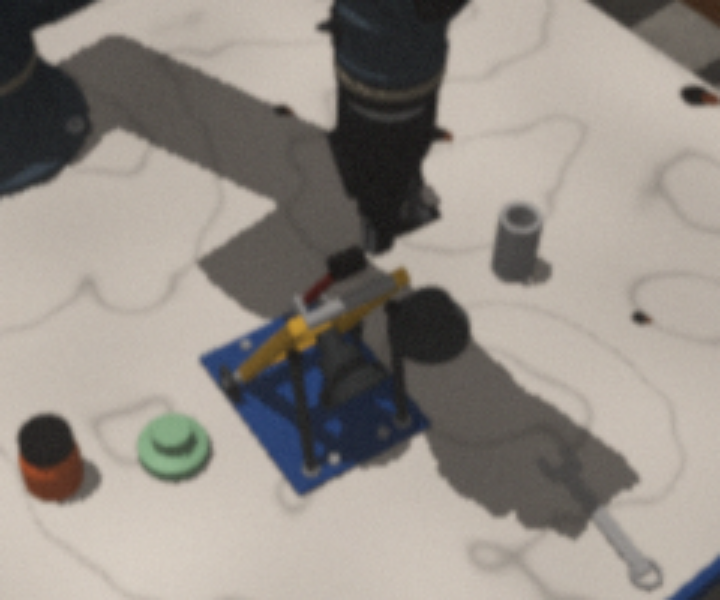

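The gripper is behind and above the foot, as computed; the fingers are at about (375,240) and the foot at about (347,265). I go down behind the foot and then push toward -x.

>>> {"method": "send_rows", "body": {
  "moves": [
    [[0.18, -0.1, 0.9], [0, 0, 0], 0],
    [[0, 0, 1], [0, 0, 0], 0],
    [[0, 0, 1], [0, 0, 0], 0],
    [[0, 0, 0], [0, 0, 0], 0],
    [[0, -0.6, 0], [0, 0, 0], 0],
    [[0, -0.6, 0], [0, 0, 0], 0],
    [[0, -0.6, 0], [0, 0, 0], 0],
    [[0, -0.6, 0], [0, 0, 0], 0],
    [[0, -0.6, 0], [0, 0, 0], 0]
  ]
}}

```text
clock: 6.82
position: [0.5763, 0.0593, 0.2757]
eef_rot: [0.001, 0.742, 0.67, 0.001]
force: [0.9, 0.8, 0.5]
width: 0.001
grip_force: 0.1
```

```bash
python3 -c "
from h import *
shares([-.025,0,.272])
p=bot.grab_frame('scene'); cv2.imwrite('pics/s2.png',cv2.resize(p['image'][100:300,220:460],(720,600)))"
```

```text
t 6.83 fix [0.0595 0.0014 0.2757] shares [-0.05 -3.38  0.14] F [0.9 0.8 0.5] w 0.0 0.1 q [ 0.1   0.33  0.16  1.4  -0.    1.78]
tool axes in fixture
 [[-0.     1.     0.   ]
 [ 1.     0.     0.002]
 [ 0.002  0.    -1.   ]]
```

View pics/s2.png

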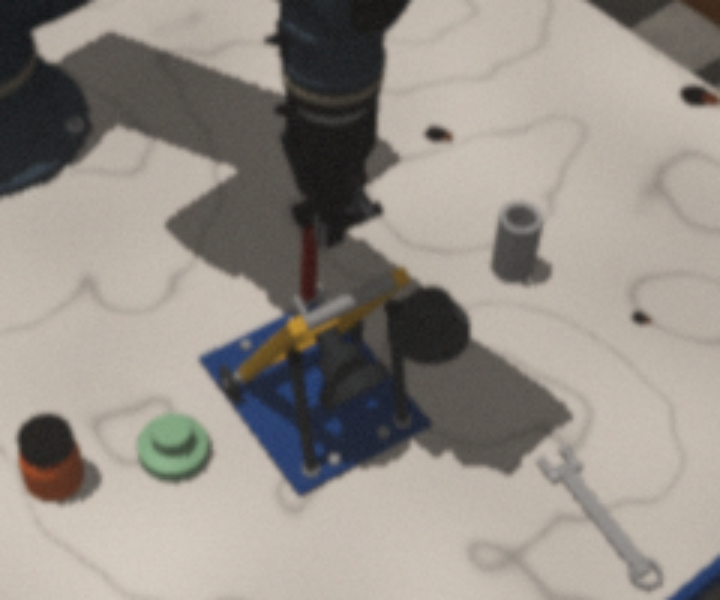

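The kickstand now stands about vertical (red bar at 308,265) with the fingers behind the foot, and the frame is still on its rest. I keep pushing and then rise clear.

>>> {"method": "send_rows", "body": {
  "moves": [
    [[0, -0.6, 0], [0, 0, 0], 0],
    [[0, -0.6, 0], [0, 0, 0], 0],
    [[0, -0.6, 0], [0, 0, 0], 0],
    [[0, -0.6, 0], [0, 0, 0], 0],
    [[0, -0.6, 0], [0, 0, 0], 0],
    [[0, -0.6, 0], [0, 0, 0], 0],
    [[0, 0, 0], [0, 0, 0], 0],
    [[0, 0, -0.8], [0, 0, 0], 0],
    [[0, 0, -0.8], [0, 0, 0], 0],
    [[0, 0, -0.8], [0, 0, 0], 1],
    [[0, 0, 0], [0, 0, 0], 1],
    [[0, 0, 0], [0, 0, 0], 1]
  ]
}}

```text
clock: 8.38
position: [0.4874, 0.0685, 0.333]
eef_rot: [-0.0, 0.742, 0.67, -0.0]
force: [0.1, 0.3, 0.4]
width: 0.638
grip_force: 0.0
```

```bash
python3 -c "
from h import *
shares([.096,0,.32])
p=bot.grab_frame('scene'); cv2.imwrite('pics/s3.png',cv2.resize(p['image'][100:300,220:460],(720,600)))"
```

```text
t 8.38 fix [-0.0299  0.0014  0.333 ] shares [-0.06  5.04  0.51] F [0.1 0.3 0.4] w 0.64 0.0 q [ 0.14  0.17  0.09  1.49 -0.    1.81]
tool axes in fixture
 [[-0.     1.    -0.   ]
 [ 1.     0.    -0.001]
 [-0.001 -0.    -1.   ]]
```

View pics/s3.png

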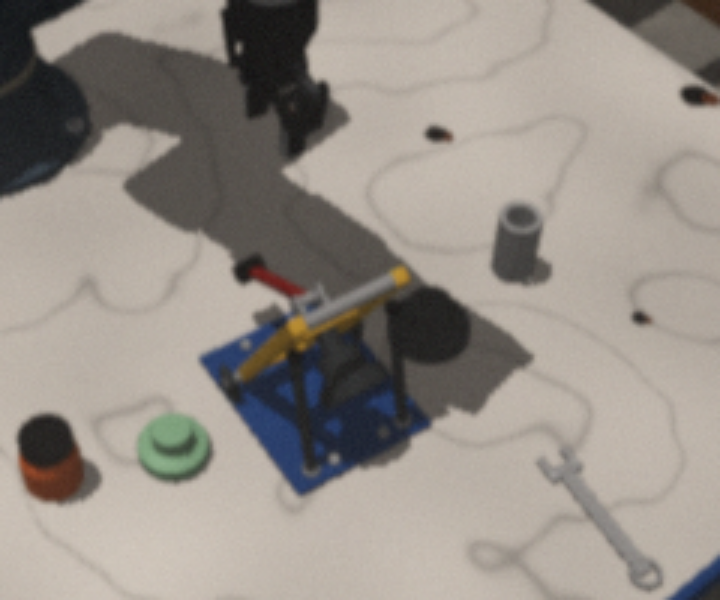

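The kickstand has fallen to the robot's side (foot at about 248,268) and the frame still leans. I check the angle at the foot and refine the bar position.

Run:
```python
from h import *
p=bot.grab_frame("scene")
for t in ["kick_foot","grip_bar"]:
    for m in bot.cut_out(t,p)[:1]:
        k=m["mask"]&(p["depth"]>0); W=np.array([world(p,r,c) for r,c in np.argwhere(k)])
        f=(W-O)@F; print(t,m["confidence"],k.sum(),np.round(np.median(f,0),4),np.round(f.min(0),3),np.round(f.max(0),3))
```

```text
kick_foot 0.74 183 [-0.0494 -0.0029  0.0983] [-0.155 -0.016 -0.001] [0.037 0.073 0.154]
grip_bar 0.7 194 [ 0.1006 -0.0005  0.2125] [-0.055 -0.05  -0.001] [0.107 0.147 0.218]
```

Run:
```python
from h import *
p=bot.grab_frame("scene")
W=np.array([world(p,r,c) for r in range(184,195) for c in range(297,309)]); f=(W-O)@F; f=f[(f[:,2]>.03)]
print(len(f),np.round(np.median(f,0),3),np.round(f.min(0),3),np.round(f.max(0),3))
shares([.096,0,.32])
```

```text
85 [-0.077 -0.005  0.085] [-0.095 -0.015  0.065] [-0.041  0.015  0.106]
t 8.62 fix [-0.0301  0.0014  0.3332] shares [-0.05  5.04  0.53] F [-0.2 -0.1 -0.1] w 1.0 0.0 q [ 0.14  0.17  0.09  1.49 -0.    1.81]
tool axes in fixture
 [[ 0.     1.    -0.   ]
 [ 1.    -0.    -0.001]
 [-0.001 -0.    -1.   ]]
```

>>> {"method": "send_rows", "body": {
  "moves": [
    [[0, 0.5, 0], [0, 0, 0], 1],
    [[0, 1, 0], [0, 0, 0], 1],
    [[0, 1, 0], [0, 0, 0], 1],
    [[0, 1, 0], [0, 0, 0], 1],
    [[0, 1, 0], [0, 0, 0], 1],
    [[-0.05, 0.5, 0], [0, 0, 0], 1],
    [[0, 0, 0], [0, 0, 0], 1],
    [[0, 0, 0], [0, 0, 0], 1]
  ]
}}

```text
clock: 9.62
position: [0.611, 0.0545, 0.3339]
eef_rot: [-0.0, 0.742, 0.67, -0.0]
force: [-1.0, 0.2, 0.4]
width: 1.003
grip_force: 0.0
```

```bash
python3 -c "
from h import *
shares([.096,0,.211])"
```

```text
t 9.62 fix [9.450e-02 1.000e-04 3.339e-01] shares [-0.01  0.06  4.92] F [-1.   0.2  0.4] w 1.0 0.0 q [ 0.09  0.39  0.4   1.58 -0.    1.76]
tool axes in fixture
 [[ 0.  1. -0.]
 [ 1. -0. -0.]
 [-0. -0. -1.]]
```

>>> {"method": "send_rows", "body": {
  "moves": [
    [[0, 0.06, 0.6], [0, 0, 0], 1],
    [[0, 0, 1], [0, 0, 0], 1],
    [[0, 0, 1], [0, 0, 0], 1],
    [[0, 0, 1], [0, 0, 0], 1],
    [[0, 0, 0.8], [0, 0, 0], 1],
    [[0, 0, 0.6], [0, 0, 0], 1],
    [[0, 0, 0], [0, 0, 0], 0],
    [[0, 0, 0], [0, 0, 0], 0],
    [[0, 0, 0], [0, 0, 0], 0],
    [[0, 0, 0], [0, 0, 0], 0],
    [[0, 0, 0], [0, 0, 0], 0],
    [[0, 0, 0], [0, 0, 0], 0]
  ],
  "newtons": 40
}}

```text
clock: 11.12
position: [0.6133, 0.0544, 0.2095]
eef_rot: [0.0, 0.742, 0.67, 0.0]
force: [-0.5, -0.1, 6.0]
width: 0.171
grip_force: 39.0
```

```bash
python3 -c "
from h import *
shares([.096,0,.211])"
```

```text
t 11.12 fix [9.680e-02 2.000e-04 2.095e-01] shares [-0.01 -0.03 -0.06] F [-0.5 -0.1  6. ] w 0.17 39.0 q [ 0.09  0.41  0.12  1.28 -0.    1.76]
tool axes in fixture
 [[ 0.     1.     0.   ]
 [ 1.    -0.     0.001]
 [ 0.001  0.    -1.   ]]
```

>>> {"method": "send_rows", "body": {
  "moves": [
    [[0, -0.36, -0.18], [0, 0, 0], 0],
    [[0, -0.36, -0.16], [0, 0, 0], 0],
    [[0, -0.37, -0.15], [0, 0, 0], 0],
    [[0, -0.38, -0.13], [0, 0, 0], 0],
    [[0, -0.38, -0.11], [0, 0, 0], 0],
    [[0, 0, 0], [0, 0, 0], 0]
  ]
}}

```text
clock: 11.88
position: [0.5665, 0.0594, 0.2279]
eef_rot: [0.0, 0.742, 0.67, 0.001]
force: [3.7, 1.8, 5.2]
width: 0.171
grip_force: 39.5
```

```bash
python3 -c "
from h import *
shares([.0,0,.234])
p=bot.grab_frame('scene'); cv2.imwrite('pics/s4.png',cv2.resize(p['image'][100:300,220:460],(720,600)))"
```

```text
t 11.88 fix [0.0497 0.0005 0.2279] shares [-0.02 -1.99 -0.25] F [3.7 1.8 5.2] w 0.17 39.5 q [0.1  0.32 0.03 1.28 0.   1.78]
tool axes in fixture
 [[-0.     1.     0.001]
 [ 1.     0.     0.001]
 [ 0.001  0.001 -1.   ]]
```

View pics/s4.png

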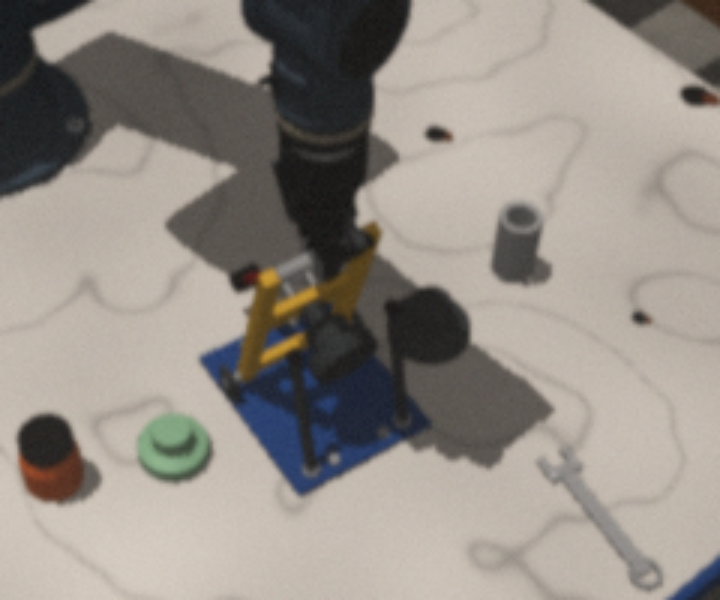

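The frame is rising with the bar in the fingers (about 320,255) and the kickstand is down. I continue the arc to plumb.

>>> {"method": "send_rows", "body": {
  "moves": [
    [[0, -0.39, -0.09], [0, 0, 0], 0],
    [[0, -0.39, -0.07], [0, 0, 0], 0],
    [[0, -0.4, -0.05], [0, 0, 0], 0],
    [[0, -0.4, -0.03], [0, 0, 0], 0],
    [[0, -0.4, -0.01], [0, 0, 0], 0],
    [[0, 0, 0], [0, 0, 0], 0],
    [[0, 0, 0], [0, 0, 0], 0],
    [[0, 0, 0], [0, 0, 0], 0],
    [[0, 0, 0], [0, 0, 0], 0]
  ]
}}

```text
clock: 13.05
position: [0.5175, 0.0648, 0.2339]
eef_rot: [-0.0, 0.742, 0.67, 0.001]
force: [2.2, 3.5, 7.8]
width: 0.177
grip_force: 39.8
```

Run:
```python
from h import *
shares([.0,0,.234])
p=bot.grab_frame('scene'); cv2.imwrite('pics/s5.png',cv2.resize(p['image'][100:300,220:460],(720,600)))
hsv=cv2.cvtColor(p["image"],cv2.COLOR_BGR2HSV); y=(abs(hsv[...,0].astype(int)-24)<7)&(hsv[...,1]>150)&(p["depth"]>0)
W=np.array([world(p,r,c) for r,c in np.argwhere(y)]); f=(W-O)@F
f=f[(abs(f[:,0])<.15)&(abs(f[:,1])<.08)&(f[:,2]>.03)]
for s in (-1,1):
    g=f[(f[:,1]*s>.04)]
    for z in np.arange(.04,.24,.04):
        h=g[(g[:,2]>z)&(g[:,2]<z+.04)]
        if len(h)>3: print(s,round(z,2),len(h),np.round([np.median(h[:,0]),np.percentile(h[:,0],90),np.median(h[:,2])],4))
```

```text
t 13.05 fix [0.0004 0.0008 0.2339] shares [-0.03 -0.02 -0.  ] F [2.2 3.5 7.8] w 0.18 39.8 q [ 0.12  0.24 -0.07  1.26  0.    1.8 ]
tool axes in fixture
 [[-0.001  1.     0.001]
 [ 1.     0.001  0.   ]
 [ 0.     0.001 -1.   ]]
-1 0.04 44 [0.0078 0.0103 0.0585]
-1 0.08 38 [0.0073 0.0102 0.1014]
-1 0.12 59 [0.0079 0.0099 0.1422]
-1 0.16 58 [0.0083 0.0103 0.1782]
-1 0.2 67 [0.0067 0.0088 0.2263]
1 0.08 19 [0.008  0.0106 0.1118]
1 0.12 57 [0.0076 0.0104 0.1434]
1 0.16 46 [0.0078 0.0105 0.1799]
1 0.2 33 [0.009  0.0101 0.2156]
```

View pics/s5.png

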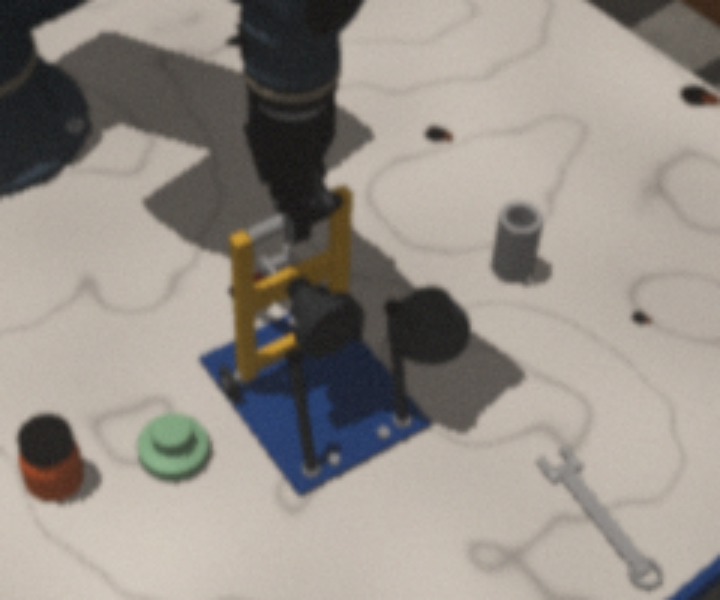

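The frame is plumb: the +x faces of both posts lie at 8 mm all the way up, half their thickness. The bar is gripped at 40 N and the bystanders stand where they were.

```bash
python3 -c "
from rig import bot
print(bot.finish_job())"
```

```text
the job is handed in; nothing more can be done
None
```

I flipped the kickstand down to its stop while the frame still leaned, raised the frame to plumb by its top bar, and handed the job in at about 13 s with the bar gripped at 40 N and the four bystanders untouched; no verdict was returned.

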